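Set the straightedge on the tile-trimming jig and latch its keeper

ROBOT

A 7-joint arm with a two-finger parallel gripper is mounted at the origin on the work surface. World frame = base frame: x ahead of the robot, y to its left, z up, the work surface at z = 0. Lengths are in mm, angles in rad, forces in N, time in s.
With the tool pointing down it reaches from about 425 to 950 mm from the base axis. Payload 4.7 kg.
Tool frame: the origin (TCP) lies midway between the tips of the shut fingers; the grasp point (between the pads) lies 19 mm behind it; z points along the fingers, y is the line along which they close (so a half turn about z gives the same grasp; the last joint's range is limited). The gripper opens to 85 mm and grips with 20 to 120 N. Pads are 22 mm wide; open, the fingers measure 114 mm over their backs; the gripper's body (76 mm by 85 mm) begins 54 mm behind the grasp point. The pads swing forward as they close: fully open they stand 13 mm farther back than shut.
Start: joints at [-1.258, 0.469, -0.049, 1.532, 0.024, 1.141, -0.082], TCP at [226.209, 635.986, 231.335] pointing down, gripper open.
Joint ranges: [-2.59, 2.59], [-0.33, 1.99], [-1.39, 1.29], [0.1, 2.45], [-1.04, 4.18], [0.21, 1.99], [-2.66, 2.66]. Speed limits (rad/s): [2.57, 2.57, 3.14, 3.14, 3.14, 3.14, 3.14].

INTERFACE

Orientations are given as a rotation vector (axis times angle).
In Python, from plant import env, optics, ticket gives the robot as it stands. The module is installed in compiled form; this text tells all that it offers.
- The arm moves only by the tool jog_arm, never from a script. Its argument "commands" is a list of rows, each an object of numbers: "fingers": the opening, from -1 (shut) to 1 (fully open); "x", "y", "z": the shift along the tool's x, y, z scaled (see below); "roll": the turn about the tool's z scaled (see below). A call has 1 to 20 rows; each row shifts and turns the commanded pose from where the row before left it, along the tool's axes as they then stand; what a row does not reach is not made up. The controller multiplies each number of a shift by 0.04 m and each number of a turn by 0.12 rad. A row lasts 1/10 s, in which the tool goes at most 50 mm and 8.59 degrees, less where a joint would pass 70% of its speed; a pose out of reach is approached as far as the arm can. A call with a number of a shift or a turn outside -1 to 1 is refused whole. A call with a gripper value outside its range is refused whole. The fingers move at their own pace and stop on an object; "squeeze" is the grip in N (left out, the last holds). Time passes only in rows, so rows that do not move let the fingers close. It gives the time, the measured TCP pose, the force, the opening and the grip force at its end, in the units of the state.
- env.get_obs(): the state, without advancing time (a new reading comes with each control period).
- optics.read_camera(name): name is "scene" or "top" or "wrist"; returns a dict with "image" (384x512x3 uint8, blue, green, red), "K" (3x3 intrinsics, pixels), "R" (3x3) and "t" (3): a world point X has camera coordinates R X + t; the wrist camera has in their place "T_tool_cam" (4x4, takes a point from camera to tool coordinates, whose origin is the TCP and whose axes are the flange's). Camera axes: x right, y down, z forward; pixel columns grow to the right and rows downward; lengths in mm; the calibration is good to about 2 mm. A picture is of the moment at which its call begins: read the wrist's pose just before it. There is no depth.
- ticket.hand_in(): hands the job in; it is judged then, once.
Trained networks look in the newest picture that a camera, given by its name, has taken for a name from the list of things; names that differ only in an ending like _2 or _b are one class to them, and where a whole thing is asked for, a point or a joint stands for the part that bears it (a point fixed in the world has none). Each returns a list of dicts, best first, with "confidence" (0 to 1); they miss things now and then, are a little off and sometimes report something else, mostly with a low value. They report only what shows in the picture. A call takes as long as a camera call. They do not tell look-alikes from the thing itself.
- optics.spot_in(query, camera): "position" ([x, y, z] in mm, in the coordinates of the camera as it stood for that picture, good to about 4 mm: the middle of the surface that is visible of it).
- optics.silhouettes(query, camera): "region" (384x512 bool, what is visible of it).
The state is a dict: "time_s": time; "joints": joint angles; "qd": joint speeds; "tau": joint torques, N m; "ee_pos": TCP position; "tool_rot": TCP orientation; "ft_force": force on the tool from outside, world axes, zero at the start; "moment": the same for the moment, N m; "opening": finger opening in mm; "grasp_force": force on a finger pad.
Only numpy, scipy, OpenCV 4.12 (cv2) and the standard library are available. Lean on these libraries where they do the work, as an engineer would, in place of code of your own. Each camera call takes 0.05 s, during which the arm holds its last target. There are 200 camera calls.

TASK

Take the straightedge off the sloping rack and lay it flat on the jig's bed, flush along the long edge of the tile that faces the keeper's hinge, with its end passing all the way through under where the keeper will come down and the rib clear of the keeper. Then press the hinged keeper down over that end until its catch snaps and holds it shut, with the straightedge still flush. Do not knock over or push away the cup on the tile, the clay house or the brush jar.

Things in the scene. Friction and masses are not known exactly. Their poses are not given: they have to be found in the camera images.
- jig: Fixed trimming jig: plywood bed 200 (x) x 240 (y) x 12 mm, origin at the centre of its underside, z up. Fixed on it, in jig mm: a terracotta tile 12 thick at x -10..90, y -118..22 (top at z 24); the keeper's two hinge cheeks at x -94..-76, y 30..38 and 78..86 (top z 38); its steel catch post at x 16..45, y 43..73 (top z 38). The bed at x -76..-10 is free for the straightedge.
- tile_edge (a point): Point at the foot of the tile's edge, on top of the bed (z 12 mm), axes as the jig: x into the tile, y along the edge. The edge is the plane x = 0, from y -103 to +37 mm. A properly laid straightedge has its origin near x -22, y 0, z 0 mm here, its y axis along this y (either way round).
- straightedge: Loose straightedge, 0.26 kg: aluminium plate 44 (x) x 200 (y) x 8 mm; along its middle a wooden grip rib 14 (x) x 80 (y) x 30 mm tall (rib top 38 mm above the underside). Origin at the centre of the underside, z out through the rib; the same turned half round. Starts on the rack's slope, its z leaning 32 degrees from vertical.
- rack: Fixed wooden rack, 250 (y) x 110 mm (x), origin on the table below its centre. Its sloping board, 120 mm along the slope, rises along the rack's own +x at 32 degrees; it is turned about half round, so the face looks up and away from the robot; mid-face 52 mm above the table, top edge 84 mm. A ledge 8 mm high along the low edge holds the straightedge's lower long edge.
- keeper (a joint): Hinge angle (rad) of the keeper, a steel flap 36 mm wide (jig y), 6 mm thick, 100 mm long from its hinge. 0 = shut: flat, 3 mm above the laid straightedge; 1.57 = upright; starts open at 1.6 to 1.95, leaning away from the tile. A spring reopens it unless pressed (about 10 N near its end) past the sprung catch, which then holds it near 0.
- keeper_hinge (a point): Point on the keeper's hinge axis at mid width, at jig x -85, y 58, z 26 mm. It turns with the keeper: its x axis points along the flap to the free end, y along the hinge. Shut, the flap points along the jig's +x; opening moves its end up and then towards -x.
- keeper_end (a point): Point on the keeper's outer (top when shut) face at mid width, 96 mm from the hinge axis.
- glaze_cup: Loose white ceramic cup, 54 mm across, 50 mm tall, standing on the tile; bystander. Origin at its underside.
- clay_house: Loose fired-clay model house, 75 x 94 mm, about 123 mm tall; bystander. Origin at its underside.
- brush_jar: Loose glass jar with brush handles sticking out, 72 mm across, 165 mm tall in all; bystander. Origin at its underside.
Things that resemble listed ones, but are neither listed nor needed, are in the scene too. Several things have the shape of the straightedge; the one meant has the colours described above.

How it is judged:
By the outcome, as a careful person would: the job done as asked, in the order asked, and still so for the second after the job is handed in, with the robot touching nothing.
It also fails if it takes over 58 s, if anything falls off the work surface, if the arm or the gripper's body presses on something with over 40 N, if the wrist force passes 120 N, or if a joint passes its speed limit or range.

## Working session

There is one attempt and no reset: what is moved stays moved. The work goes in short steps, Python scripts to look and compute and a tool call to move; the robot and the scene stay as the last step left them, time stands still between calls to the robot, and variables do not carry over. Pictures are saved under pics/ and viewed, at most 10 in all, crops included, and the job is handed in when it is done.

Besides the shell and the picture viewer there is one more tool, called after "Request:" as name([rows], argument=value, ...), one row to a line, values as JSON. jog_arm: Moves the arm, as the interface text tells. Shifts and turns lie within -1 to 1; 1 stands for 0.04 m of shift or 0.12 rad of turn. Its arguments: {"type":"object","properties":{"commands":{"type":"array"},"squeeze":{"type":"number"}},"required":["commands"]}

```bash
mkdir -p pics; cat > h.py <<'E'
import numpy as np, cv2
from scipy.spatial.transform import Rotation as Ro
from plant import env, optics, ticket
def cam(n):
    o=env.get_obs(); c=optics.read_camera(n)
    if n=='wrist':
        T=np.eye(4);T[:3,:3]=Ro.from_rotvec(o['tool_rot']).as_matrix();T[:3,3]=o['ee_pos']
        M=np.linalg.inv(T@np.array(c['T_tool_cam'])); R,t=M[:3,:3],M[:3,3]
    else: R,t=np.array(c['R']),np.array(c['t'])
    return c['image'],np.array(c['K']),R,t
def w(p,R,t): return R.T@(np.array(p)-t)
def proj(X,K,R,t):
    p=(R@np.atleast_2d(X).T).T+t; q=p@K.T; return q[:,:2]/q[:,2:]
def ray(uv,z,K,R,t):
    d=R.T@np.linalg.inv(K)@np.array([uv[0],uv[1],1.]); o=-R.T@t
    return o+d*(z-o[2])/d[2]
E
python3 - <<'E'
from h import *
ims=[]
for n in ['scene','top']:
    im,K,R,t=cam(n); ims.append(im); cv2.imwrite(f'pics/{n}0.png',cv2.resize(im,(800,600)))
    print(n,'campos',-R.T@t)
    for q in ['jig','straightedge','rack','keeper','glaze_cup','clay_house','brush_jar']:
        print(q,[(np.round(w(d['position'],R,t)),round(d['confidence'],2)) for d in optics.spot_in(q,n)])
o=env.get_obs();print(o['ee_pos'],Ro.from_rotvec(o['tool_rot']).as_matrix().round(3),o['opening'],o['time_s'])
E
```

```text
scene campos [ 846.83271033 -544.92128919 1089.62054138]
jig [(array([464., 242.,  14.]), 0.75), (array([ 462., -263.,   60.]), 0.4)]
straightedge [(array([ 508., -290.,   47.]), 0.85), (array([ 693., -353.,   39.]), 0.79), (array([ 259., -364.,   41.]), 0.57)]
rack [(array([ 461., -262.,   59.]), 0.73)]
keeper [(array([396., 319.,  85.]), 0.66)]
glaze_cup [(array([504., 159.,  55.]), 0.73)]
clay_house [(array([720., -40.,  88.]), 0.6)]
brush_jar [(array([499.,  -8.,  78.]), 0.81)]
top campos [ 331.27704006  -36.28909823 1189.36975761]
jig [(array([391., 313.,  90.]), 0.51)]
straightedge [(array([ 683., -348.,   37.]), 0.85), (array([ 255., -365.,   35.]), 0.79), (array([ 504., -284.,   51.]), 0.66)]
rack [(array([ 459., -249.,   64.]), 0.92), (array([ 503., -285.,   48.]), 0.38)]
keeper [(array([484.,  -1.,  87.]), 0.49)]
glaze_cup [(array([506., 151.,  52.]), 0.86)]
clay_house [(array([701., -21.,  95.]), 0.66), (array([507., 152.,  52.]), 0.16)]
brush_jar [(array([486.,   3.,  88.]), 0.59)]
[226.21366061 635.99675609 231.37487997] [[-0.942  0.335  0.   ]
 [ 0.335  0.942  0.   ]
 [ 0.     0.    -1.   ]] 85.58896330167923 0.8
```

```bash
ls pics
```

```text
scene0.png
top0.png
```

View pics/scene0.png

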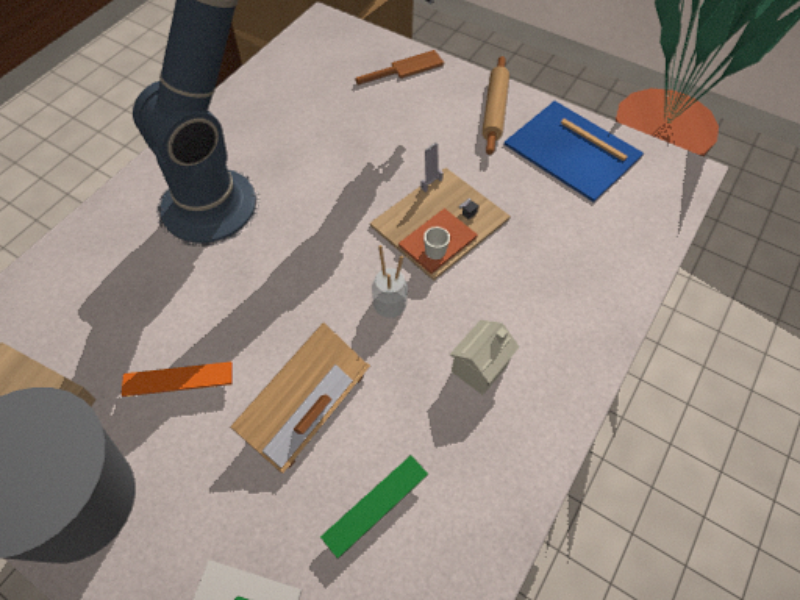

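View pics/top0.png

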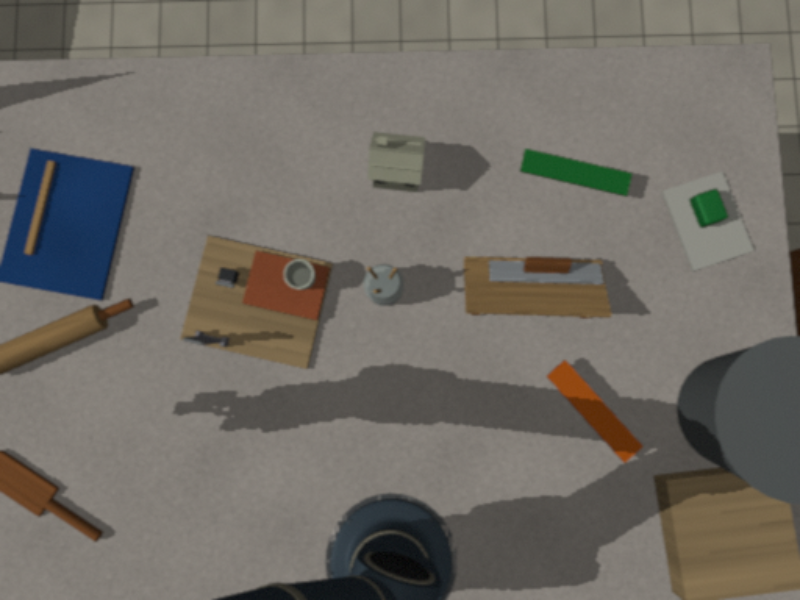

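The scene view shows the aluminium straightedge with its brown rib on the rack (rib at about 312,412). The jig is at (440,220) with the cup on its tile at (436,240), and the grey keeper stands at (431,165). The top view matches: rib (547,265), tile (287,284), keeper (207,338), jar (383,285). The green and orange bars are decoys.

Next I'll fit poses from both cameras.

```bash
cat > fit.py <<'E'
from h import *
from scipy.optimize import minimize
def rast(pts,sh):
    m=np.zeros(sh,np.uint8); cv2.fillConvexPoly(m,cv2.convexHull((pts*16).round().astype(np.int32)),255,shift=4); return m>0
def pose(x,y,a,z=0):
    T=np.eye(4);T[:2,:2]=[[np.cos(a),-np.sin(a)],[np.sin(a),np.cos(a)]];T[:3,3]=x,y,z; return T
def box(x0,x1,y0,y1,z0,z1): return np.array([[x,y,z] for x in(x0,x1) for y in(y0,y1) for z in(z0,z1)],float)
def tr(T,P): return P@T[:3,:3].T+T[:3,3]
def tilemask(im):
    h=cv2.cvtColor(im,cv2.COLOR_BGR2HSV); return ((h[...,0]<10)|(h[...,0]>172))&(h[...,1]>130)&(h[...,2]>50)
def fit(cost,x0,step):
    best=None
    for _ in range(3):
        s=np.vstack([x0]+[np.array(x0)+np.eye(len(x0))[i]*step[i] for i in range(len(x0))])
        r=minimize(cost,x0,method='Nelder-Mead',options=dict(initial_simplex=s,xatol=.02,fatol=1e-5,maxiter=600)); x0=r.x
    return r.x,r.fun
E
python3 - <<'E'
from fit import *
V=[cam('scene'),cam('top')]; S={}
for n in ['scene','top']:
    for q in ['jig','straightedge','rack','glaze_cup']:
        S[n,q]=[(d['region'],d['confidence']) for d in optics.silhouettes(q,n)]
        print(n,q,[(int(r.sum()),np.round(np.argwhere(r).mean(0)[::-1]),round(c,2)) for r,c in S[n,q]])
import pickle;pickle.dump((V,S),open('v0.pkl','wb'))
E
```

```text
scene jig [(3158, array([281., 139.]), 0.59)]
scene straightedge [(1218, array([197., 266.]), 0.95), (1340, array([239., 324.]), 0.73), (965, array([114., 242.]), 0.7)]
scene rack [(2692, array([190., 249.]), 0.82)]
scene glaze_cup [(1115, array([197., 266.]), 0.6), (311, array([279., 155.]), 0.52)]
top jig [(5549, array([163., 194.]), 0.68), (1051, array([350., 173.]), 0.53)]
top straightedge [(1263, array([381., 262.]), 0.89), (1124, array([369., 110.]), 0.83), (1071, array([350., 173.]), 0.67)]
top rack [(2286, array([339., 188.]), 0.87)]
top glaze_cup [(285, array([192., 176.]), 0.81), (1118, array([350., 173.]), 0.37)]
```

```bash
cat > f1.py <<'E'
from fit import *
import pickle
V,S=pickle.load(open('v0.pkl','rb'))
D=lambda m,k: cv2.dilate(m.astype(np.uint8),np.ones((k,k)))>0
cup=[D(S['scene','glaze_cup'][1][0],9),D(S['top','glaze_cup'][0][0],9)]
tm=[tilemask(v[0]) for v in V]
ctr=[(279,155),(184,182)]
for i in range(2):
    win=np.zeros_like(tm[i]);cx,cy=ctr[i];win[cy-35:cy+35,cx-45:cx+45]=1;tm[i]&=win
    print('tile px',tm[i].sum())
tile=box(-10,90,-118,22,12,24)
def cost(p,idx=(0,1)):
    c=0
    for i in idx:
        im,K,R,t=V[i]; m=rast(proj(tr(pose(*p),tile),K,R,t),tm[i].shape)
        c+=((m^tm[i])&~cup[i]).sum()
    return c
for idx in [(0,),(1,),(0,1)]: print('jig',idx,fit(lambda p:cost(p,idx),[460,240,-.2],[15,15,.15]))
sl=[S['scene','straightedge'][0][0],S['top','straightedge'][2][0]]
tilt=np.eye(4);tilt[:3,:3]=Ro.from_euler('y',32,degrees=True).as_matrix()
P=box(-22,22,-100,100,0,8);Rb=box(-7,7,-40,40,8,38)
def cs(p,idx=(0,1)):
    c=0
    for i in idx:
        im,K,R,t=V[i];T=pose(p[0],p[1],p[2],p[3])@tilt
        m=rast(proj(tr(T,P),K,R,t),sl[i].shape)|rast(proj(tr(T,Rb),K,R,t),sl[i].shape)
        c+=(m^sl[i]).sum()
    return c
for idx in [(0,),(1,)]:print('se',idx,fit(lambda p:cs([*p,42],idx),[500,-285,0],[15,15,.1]))
print('se',fit(cs,[500,-285,0,42],[15,15,.1,10]))
E
python3 f1.py
```

```text
tile px 711
tile px 871
jig (0,) (array([ 4.63521901e+02,  2.38959438e+02, -2.44341497e-01]), np.float64(116.0))
jig (1,) (array([ 4.69074523e+02,  2.35955372e+02, -2.43051120e-01]), np.float64(464.0))
jig (0, 1) (array([ 4.65038825e+02,  2.37345048e+02, -1.92872810e-01]), np.float64(608.0))
se (0,) (array([ 5.05176502e+02, -2.84740964e+02, -4.26755034e-02]), np.float64(71.0))
se (1,) (array([ 5.01440402e+02, -2.84623779e+02, -3.60472234e-02]), np.float64(106.0))
se (array([ 5.02900016e+02, -2.85932220e+02, -5.57641583e-02,  3.78361839e+01]), np.float64(180.0))
```

Request:
jog_arm([
  {"roll": 1,"z": -0.2,"fingers": 0},
  {"roll": 1,"z": -0.2,"fingers": 0},
  {"roll": 1,"z": -0.2,"fingers": 0},
  {"roll": 1,"z": -0.2,"fingers": 0},
  {"roll": 1,"z": -0.2,"fingers": 0},
  {"roll": 1,"z": -0.2,"fingers": 0},
  {"roll": 1,"z": -0.2,"fingers": 0},
  {"roll": 1,"z": -0.2,"fingers": 0},
  {"roll": 1,"z": -0.2,"fingers": 0},
  {"roll": 1,"z": -0.2,"fingers": 0},
  {"roll": 0.62,"fingers": 0},
  {"x": -0.8,"y": 0.8},
  {"x": -0.8,"y": 0.8},
  {"x": -0.8,"y": 0.8},
  {"x": -0.8,"y": 0.8},
  {"x": -0.8,"y": 0.8},
  {"x": -0.8,"y": 0.8},
  {"x": -0.8,"y": 0.8},
  {"x": -0.8,"y": 0.8},
  {"x": -0.8,"y": 0.8},
])

```text
schema error: expected keys fingers, x, y, z, roll
```

Request:
jog_arm([
  {"fingers": 0,"x": 0,"y": 0,"z": -0.2,"roll": 1},
  {"fingers": 0,"x": 0,"y": 0,"z": -0.2,"roll": 1},
  {"fingers": 0,"x": 0,"y": 0,"z": -0.2,"roll": 1},
  {"fingers": 0,"x": 0,"y": 0,"z": -0.2,"roll": 1},
  {"fingers": 0,"x": 0,"y": 0,"z": -0.2,"roll": 1},
  {"fingers": 0,"x": 0,"y": 0,"z": -0.2,"roll": 1},
  {"fingers": 0,"x": 0,"y": 0,"z": -0.2,"roll": 1},
  {"fingers": 0,"x": 0,"y": 0,"z": -0.2,"roll": 1},
  {"fingers": 0,"x": 0,"y": 0,"z": -0.2,"roll": 1},
  {"fingers": 0,"x": 0,"y": 0,"z": -0.2,"roll": 1},
  {"fingers": 0,"x": 0,"y": 0,"z": 0,"roll": 0.62},
  {"fingers": 0,"x": -0.8,"y": 0.8,"z": 0,"roll": 0},
  {"fingers": 0,"x": -0.8,"y": 0.8,"z": 0,"roll": 0},
  {"fingers": 0,"x": -0.8,"y": 0.8,"z": 0,"roll": 0},
  {"fingers": 0,"x": -0.8,"y": 0.8,"z": 0,"roll": 0},
  {"fingers": 0,"x": -0.8,"y": 0.8,"z": 0,"roll": 0},
  {"fingers": 0,"x": -0.8,"y": 0.8,"z": 0,"roll": 0},
  {"fingers": 0,"x": -0.8,"y": 0.8,"z": 0,"roll": 0},
  {"fingers": 0,"x": -0.8,"y": 0.8,"z": 0,"roll": 0},
  {"fingers": 0,"x": -0.8,"y": 0.8,"z": 0,"roll": 0},
])

```text
time_s: 3.3
ee_pos: [501.8, 333.8, 311.6]
tool_rot: [-2.271, -2.171, -0.001]
ft_force: [0.8, -0.2, -0.1]
opening: 42.7
grasp_force: 0.0
```

```bash
python3 - <<'E'
from fit import *
im,K,R,t=cam('wrist'); cv2.imwrite('pics/w1.png',cv2.resize(im,(800,600)))
import pickle;pickle.dump((im,K,R,t),open('w1.pkl','wb'))
c=optics.silhouettes('glaze_cup','wrist');k=optics.spot_in('keeper_end','wrist')
pickle.dump([d['region'] for d in c],open('w1c.pkl','wb'))
print([d['confidence'] for d in c],[(w(d['position'],R,t).round(),d['confidence']) for d in k],(-R.T@t).round(), K[0,0])
print(proj(tr(pose(465,237,-.22),box(-10,90,-118,22,24,24)),K,R,t).round())
E
```

```text
[] [(array([395., 318.,  94.]), 0.71), (array([471., 272.,  16.]), 0.45)] [505. 397. 455.] 315.6501141506758
[[215. 291.]
 [215. 291.]
 [229. 206.]
 [229. 206.]
 [279. 301.]
 [279. 301.]
 [298. 217.]
 [298. 217.]]
```

View pics/w1.png

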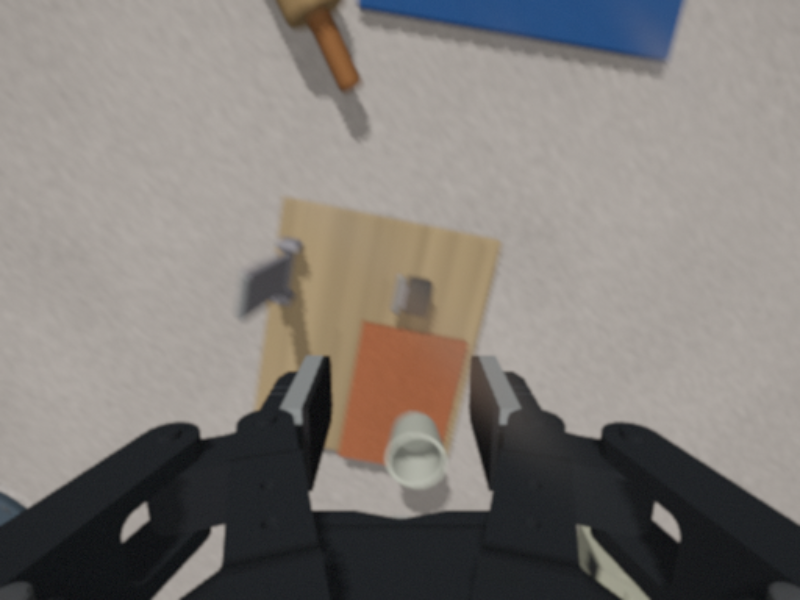

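Wrist view: tile corners at (363,322), (468,342) and (340,456), bed corners at (285,198) and (499,238), keeper tip at (245,315) (800-scale). That agrees with the fit, so I'll solve for the jig from these points.

```bash
python3 - <<'E'
from fit import *
import pickle
from scipy.optimize import least_squares
im,K,R,t=pickle.load(open('w1.pkl','rb'))
m=np.array([[-10,22,24],[90,22,24],[-10,-118,24],[-100,120,12],[100,120,12]],float)
u=np.array([[363,322],[468,342],[340,456],[285,198],[499,238]])*.64
g=cv2.cvtColor(im,cv2.COLOR_BGR2GRAY)
u=cv2.cornerSubPix(g,u.astype(np.float32).reshape(-1,1,2),(4,4),(-1,-1),(3,50,.01)).reshape(-1,2)
f=lambda p:(proj(tr(pose(*p),m),K,R,t)-u).ravel()
r=least_squares(f,[465,237,-.2]);print(r.x,r.fun.round(1))
T=pose(*r.x);print('se target origin',tr(T,np.array([[-32,-15,12.],[-85,58,26],[11,58,32]])).round(1))
E
```

```text
[ 4.68781216e+02  2.35325544e+02 -2.29621040e-01] [ 1.   2.8  1.7  0.6 -2.4 -1.7 -0.4  0.4 -0.  -2.1]
se target origin [[434.2 228.   12. ]
 [399.2 311.1  26. ]
 [492.7 289.3  32. ]]
```

Request:
jog_arm([
  {"fingers": 0,"x": -0.95,"y": 0,"z": 0,"roll": 0},
  {"fingers": 0,"x": -0.95,"y": 0,"z": 0,"roll": 0},
  {"fingers": 0,"x": -0.95,"y": 0,"z": 0,"roll": 0},
  {"fingers": 0,"x": -0.95,"y": 0,"z": 0,"roll": 0},
  {"fingers": 0,"x": -0.95,"y": 0,"z": 0,"roll": 0},
  {"fingers": 0,"x": -0.95,"y": 0,"z": 0,"roll": 0},
  {"fingers": 0,"x": -0.95,"y": 0,"z": 0,"roll": 0},
  {"fingers": 0,"x": -0.95,"y": 0,"z": 0,"roll": 0},
  {"fingers": 0,"x": -0.95,"y": 0,"z": 0,"roll": 0},
  {"fingers": 0,"x": -0.95,"y": 0,"z": 0,"roll": 0},
  {"fingers": 0,"x": -0.95,"y": 0,"z": 0,"roll": 0},
  {"fingers": 0,"x": -0.95,"y": 0,"z": 0,"roll": 0},
  {"fingers": 0,"x": -0.95,"y": 0,"z": 0,"roll": 0},
  {"fingers": 0,"x": -0.95,"y": 0,"z": 0,"roll": 0},
  {"fingers": 0,"x": -0.95,"y": 0,"z": 0.5,"roll": 0},
  {"fingers": 0,"x": -0.95,"y": 0,"z": 0.5,"roll": 0},
  {"fingers": 0,"x": -0.5,"y": 0,"z": 0.5,"roll": 0},
  {"fingers": 0,"x": 0,"y": 0,"z": 0.5,"roll": 0},
])

```text
time_s: 5.25
ee_pos: [472.1, -294.4, 230.6]
tool_rot: [2.274, 2.166, -0.002]
ft_force: [0.3, 0.4, -0.3]
opening: 43.1
grasp_force: 0.0
```

```bash
python3 - <<'E'
from fit import *
im,K,R,t=cam('wrist'); cv2.imwrite('pics/w2.png',cv2.resize(im,(800,600)))
import pickle;pickle.dump((im,K,R,t),open('w2.pkl','wb'))
s=optics.silhouettes('straightedge','wrist')
tilt=np.eye(4);tilt[:3,:3]=Ro.from_euler('y',32,degrees=True).as_matrix()
P=box(-22,22,-100,100,0,8);Rb=box(-7,7,-40,40,8,38)
T=pose(503,-286,-.045,40)@tilt
print(proj(tr(T,Rb),K,R,t).round()*800/512)
print([(d['confidence'],d['region'].sum()) for d in s])
pickle.dump([d['region'] for d in s],open('w2s.pkl','wb'))
E
```

```text
[[442.1875 306.25  ]
 [470.3125 317.1875]
 [445.3125 185.9375]
 [475.     187.5   ]
 [457.8125 303.125 ]
 [487.5    314.0625]
 [462.5    185.9375]
 [493.75   187.5   ]]
[(0.91, np.int64(7613)), (0.76, np.int64(7102)), (0.55, np.int64(6402))]
```

View pics/w2.png

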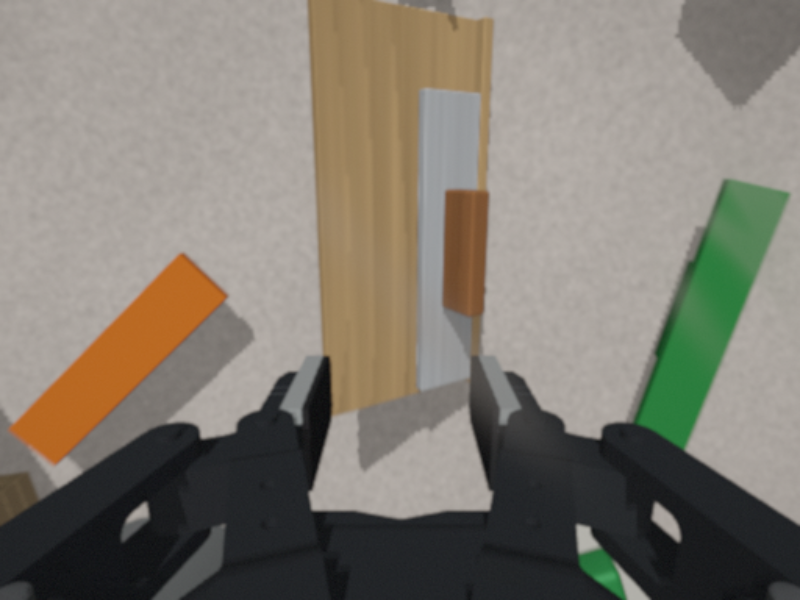

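```bash
python3 - <<'E'
from fit import *
import pickle
im,K,R,t=pickle.load(open('w2.pkl','rb'));s=pickle.load(open('w2s.pkl','rb'))
for r in s: print(np.argwhere(r).mean(0)[::-1]*800/512)
sl=min(s,key=lambda r:abs(np.argwhere(r).mean(0)[1]-290))
V,S=pickle.load(open('v0.pkl','rb'))
ms=[(V[0],S['scene','straightedge'][0][0],1),(V[1],S['top','straightedge'][2][0],1),((im,K,R,t),sl,.3)]
tilt=np.eye(4);tilt[:3,:3]=Ro.from_euler('y',32,degrees=True).as_matrix()
P=box(-22,22,-100,100,0,8);Rb=box(-7,7,-40,40,8,38)
def cs(p,idx):
    c=0
    for i in idx:
        (im,K,R,t),s,wt=ms[i];T=pose(*p)@tilt
        c+=wt*((rast(proj(tr(T,P),K,R,t),s.shape)|rast(proj(tr(T,Rb),K,R,t),s.shape))^s).sum()
    return c
print(fit(lambda p:cs([*p,40],[2]),[503,-286,-.045],[8,8,.05]))
print(fit(lambda p:cs(p,[0,1,2]),[503,-286,-.045,40],[8,8,.05,6]))
E
```

```text
[449.19771279 236.64763398]
[710.16747043 308.54622818]
[118.90766557 360.17528702]
(array([ 5.02906152e+02, -2.88965362e+02, -4.98377429e-02]), np.float64(165.9))
(array([ 5.02150129e+02, -2.86490348e+02, -3.89284683e-02,  3.59357400e+01]), np.float64(296.8))
```

Request:
jog_arm([
  {"fingers": 0,"x": 0.1,"y": 0.57,"z": 0,"roll": 0},
  {"fingers": 0,"x": 0.11,"y": 0.57,"z": 0,"roll": 0},
  {"fingers": 0,"x": 0,"y": 0,"z": 0.8,"roll": 0},
  {"fingers": 0,"x": 0,"y": 0,"z": 0.8,"roll": 0},
  {"fingers": 0,"x": 0,"y": 0,"z": 0.8,"roll": 0},
  {"fingers": 0,"x": 0,"y": 0,"z": 0.7,"roll": 0},
  {"fingers": 0,"x": 0,"y": 0,"z": 0.5,"roll": 0},
  {"fingers": 0,"x": 0,"y": 0,"z": 0.3,"roll": 0},
  {"fingers": 0,"x": 0,"y": 0,"z": 0.2,"roll": 0},
  {"fingers": 0,"x": 0,"y": 0,"z": 0.2,"roll": 0},
  {"fingers": 0,"x": 0,"y": 0,"z": 0,"roll": 0},
], squeeze=25)

```text
time_s: 6.45
ee_pos: [518.5, -285.4, 59.1]
tool_rot: [-2.27, -2.171, -0.0]
ft_force: [-0.1, 0.5, 0.1]
opening: 42.8
grasp_force: 0.0
```

```bash
python3 - <<'E'
from h import *
im,K,R,t=cam('wrist'); cv2.imwrite('pics/w3.png',cv2.resize(im,(800,600)))
E
```

```text
(no output)
```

View pics/w3.png

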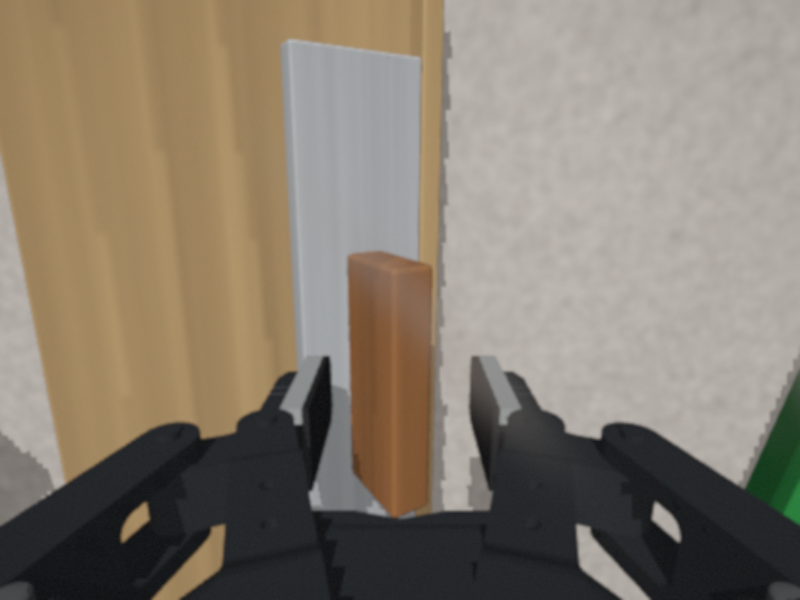

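The rib (348–432, 250–515) sits between the open fingers, with no contact. I'll go slightly lower and close.

Request:
jog_arm([
  {"fingers": 0,"x": 0,"y": 0,"z": 0.1,"roll": 0},
  {"fingers": -0.5,"x": 0,"y": 0,"z": 0,"roll": 0},
  {"fingers": -1,"x": 0,"y": 0,"z": 0,"roll": 0},
  {"fingers": -1,"x": 0,"y": 0,"z": 0,"roll": 0},
  {"fingers": -1,"x": 0,"y": 0,"z": 0,"roll": 0},
  {"fingers": -1,"x": 0,"y": 0,"z": 0,"roll": 0},
])

```text
time_s: 7.1
ee_pos: [517.5, -285.8, 55.6]
tool_rot: [-2.271, -2.169, 0.0]
ft_force: [-3.9, 1.8, 5.2]
opening: 20.2
grasp_force: 22.5
```

Request:
jog_arm([
  {"fingers": -1,"x": 0,"y": 0,"z": -0.1,"roll": 0},
  {"fingers": -1,"x": 0,"y": 0,"z": -0.15,"roll": 0},
  {"fingers": -1,"x": 0,"y": 0,"z": -0.2,"roll": 0},
  {"fingers": -1,"x": 0,"y": 0,"z": -0.3,"roll": 0},
  {"fingers": -1,"x": 0,"y": 0,"z": -0.3,"roll": 0},
  {"fingers": -1,"x": 0,"y": 0,"z": 0,"roll": 0},
], squeeze=50)

```text
time_s: 7.7
ee_pos: [519.8, -286.6, 99.4]
tool_rot: [2.268, 2.168, 0.003]
ft_force: [1.1, -0.7, -3.8]
opening: 12.5
grasp_force: 47.9
```

```bash
python3 - <<'E'
from h import *
im,K,R,t=cam('wrist'); cv2.imwrite('pics/w4.png',cv2.resize(im,(800,600)))
E
```

```text
(no output)
```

View pics/w4.png

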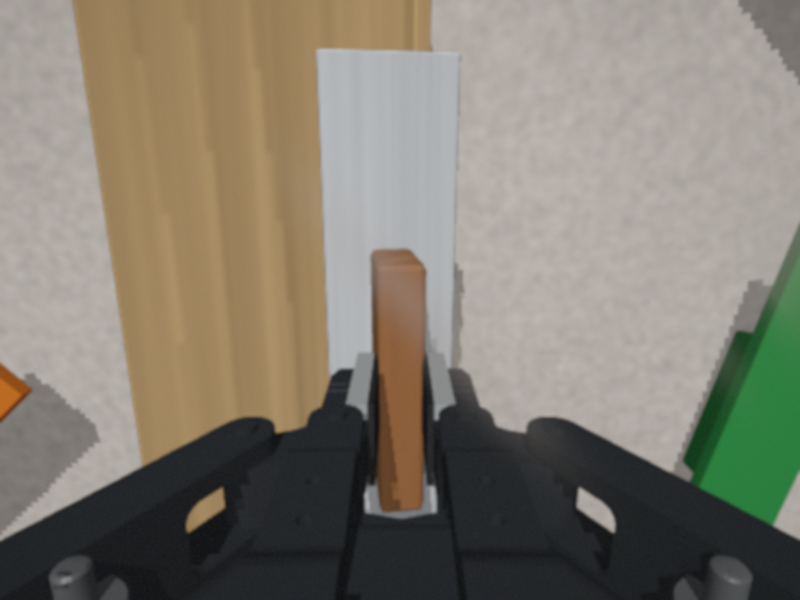

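Held upright. Plate corners are at (318,49) and (459,52), and the rib top runs from row 267 to about 508. Next I'll solve the straightedge's pose in the tool frame.

```bash
python3 - <<'E'
from fit import *
from scipy.optimize import least_squares
o=env.get_obs(); c=optics.read_camera('wrist'); K=np.array(c['K']);M=np.linalg.inv(np.array(c['T_tool_cam']))
# model -> tool: model y=tool x, model x=tool y, model z=-tool z
A=np.array([[0,1,0],[1,0,0],[0,0,-1.]])
P=np.array([[-22,100,8],[22,100,8],[-7,-40,38],[7,-40,38],[7,40,38]],float)
u=np.array([[318,49],[459,52],[383,508],[421,508],[424,268]])*.64
def f(p):
    X=(P@Ro.from_euler('yz',[p[4],p[3]]).as_matrix().T)@A.T+p[:3]
    return (proj(X,K,M[:3,:3],M[:3,3])-u).ravel()
r=least_squares(f,[0,0,20,0,0]);print(r.x.round(3),r.fun.round(1))
Rm=Ro.from_rotvec(o['tool_rot']).as_matrix();print('tool y ang',np.arctan2(Rm[1,1],Rm[0,1]),'ori world',np.array(o['ee_pos'])+Rm@r.x[:3],o['ee_pos'])
E
```

```text
[-3.3630e+00 -3.2550e+00  2.9591e+01  7.0000e-03  9.4000e-02] [-0.7  1.5  0.8  0.8 -2.1  1.6  1.4 -0.3  0.5 -3.2]
tool y ang -0.04500138653504387 ori world [ 515.92373418 -289.30348903   68.80909614] [ 519.25114311 -286.06455344   98.40560019]
```

```bash
cat > f2.py <<'E'
from fit import *
import pickle
im,K,R,t=pickle.load(open('w1.pkl','rb'))
tm=tilemask(im)
S=8/5.12
valid=np.zeros_like(tm);valid[int(300/S):int(405/S),int(335/S):int(468/S)]=1
for (cx,cy) in [(415,430)]: cv2.circle(v:=valid.astype(np.uint8),(int(cx/S),int(cy/S)),int(40/S),0,-1);valid=v>0
# bed: plywood hue
h=cv2.cvtColor(im,cv2.COLOR_BGR2HSV);bm=((h[...,0]>10)&(h[...,0]<25)&(h[...,1]>70))
vb=np.zeros_like(bm);vb[int(185/S):int(335/S),int(310/S):int(530/S)]=1;vb[int(270/S):int(350/S),int(390/S):int(440/S)]=0
vb|=np.pad(np.ones((0,0),bool),((0,384),(0,512)))
tile=box(-10,90,-118,22,12,24);bed=box(-100,100,-120,120,0,12)
def cost(p):
    a=rast(proj(tr(pose(*p),tile),K,R,t),tm.shape)
    b=rast(proj(tr(pose(*p),bed),K,R,t),tm.shape)
    return ((a^tm)&valid).sum()+(((b&~a)^(bm&~tm))&vb&~a&~tm).sum()
for x0 in ([465,237,-.22],[470,234,-.24]):
    p,fv=fit(cost,x0,[6,6,.05]);print(p,fv)
    print(proj(tr(pose(*p),np.array([[-10,22,24],[90,22,24],[-10,-118,24],[-100,120,12],[100,120,12.]])),K,R,t).round(1)*S)
T=pose(*p);print(tr(T,np.array([[-32,-15,12.],[-35,-15,12],[-85,58,26],[11,58,32]])).round(1))
E
python3 f2.py
```

```text
[ 4.64353039e+02  2.31915384e+02 -2.32662163e-01] 3042.0
[[358.28125 326.875  ]
 [464.375   345.9375 ]
 [334.84375 458.75   ]
 [277.34375 200.9375 ]
 [497.34375 242.96875]]
[ 4.64492432e+02  2.31912256e+02 -2.31492475e-01] 3043.0
[[358.4375  326.875  ]
 [464.53125 345.9375 ]
 [335.15625 458.75   ]
 [277.34375 201.09375]
 [497.5     242.8125 ]]
[[429.9 224.7  12. ]
 [427.  225.3  12. ]
 [395.1 307.9  26. ]
 [488.5 285.8  32. ]]
```

Request:
jog_arm([
  {"fingers": -1,"x": 0,"y": 0,"z": -0.8,"roll": 0},
  {"fingers": -1,"x": 0,"y": 0,"z": -0.8,"roll": 0},
  {"fingers": -1,"x": 0,"y": 0,"z": -0.8,"roll": 0},
  {"fingers": -1,"x": 0,"y": 0,"z": -0.8,"roll": 0},
  {"fingers": -1,"x": 0,"y": 0,"z": -0.8,"roll": 0},
  {"fingers": -1,"x": 0,"y": 0,"z": -0.8,"roll": 0},
  {"fingers": -1,"x": 0.6,"y": 0,"z": 0,"roll": 0},
  {"fingers": -1,"x": 0.8,"y": 0,"z": 0,"roll": 0},
  {"fingers": -1,"x": 0.8,"y": 0,"z": 0,"roll": 0},
  {"fingers": -1,"x": 0.8,"y": 0,"z": 0,"roll": 0},
  {"fingers": -1,"x": 0.8,"y": 0,"z": 0,"roll": 0},
  {"fingers": -1,"x": 0.8,"y": 0,"z": 0,"roll": 0},
  {"fingers": -1,"x": 0.8,"y": 0,"z": 0,"roll": 0},
  {"fingers": -1,"x": 0.8,"y": 0,"z": 0,"roll": 0},
  {"fingers": -1,"x": 0.8,"y": 0,"z": 0,"roll": 0},
  {"fingers": -1,"x": 0.8,"y": 0,"z": 0,"roll": 0},
  {"fingers": -1,"x": 0.8,"y": 0,"z": 0,"roll": 0},
  {"fingers": -1,"x": 0.8,"y": 0,"z": 0,"roll": 0},
  {"fingers": -1,"x": 0.8,"y": 0,"z": 0,"roll": 0},
])

```text
time_s: 9.7
ee_pos: [536.2, 122.9, 288.6]
tool_rot: [-2.271, -2.17, 0.001]
ft_force: [-0.7, -0.7, -2.8]
opening: 12.5
grasp_force: 49.2
```

```bash
python3 - <<'E'
from fit import *
import pickle
V=cam('wrist');pickle.dump(V,open('w5.pkl','wb'))
im=V[0]; cv2.imwrite('pics/w5.png',cv2.resize(im,(800,600)))
o=pickle.load(open('w1.pkl','rb'))[0].astype(int)
for r in (220,235,250): print([f"{b}/{g}/{rr}" for b,g,rr in o[r,216:242:2]])
print(proj(tr(pose(467,235.5,-.23),np.array([[-10,22,24],[90,22,24],[-10,-118,24],[-100,120,12],[100,120,12.]])),*V[1:]).round()*800/512)
E
```

```text
['104/134/152', '105/136/155', '108/138/158', '108/138/158', '106/138/156', '102/132/152', '92/122/152', '79/109/154', '68/99/158', '67/97/159', '67/97/157', '67/96/158', '69/98/158']
['104/136/155', '107/138/158', '106/138/157', '105/136/155', '99/130/153', '86/116/151', '73/103/157', '67/98/159', '67/97/159', '67/97/159', '67/98/159', '67/98/159', '66/96/157']
['108/139/157', '106/137/156', '102/133/152', '95/124/151', '81/110/154', '69/99/157', '66/97/158', '66/96/157', '66/96/157', '66/97/158', '66/97/158', '69/99/158', '66/95/157']
[[295.3125  70.3125]
 [425.      96.875 ]
 [273.4375 250.    ]
 [193.75   -93.75  ]
 [462.5    -35.9375]]
```

View pics/w5.png

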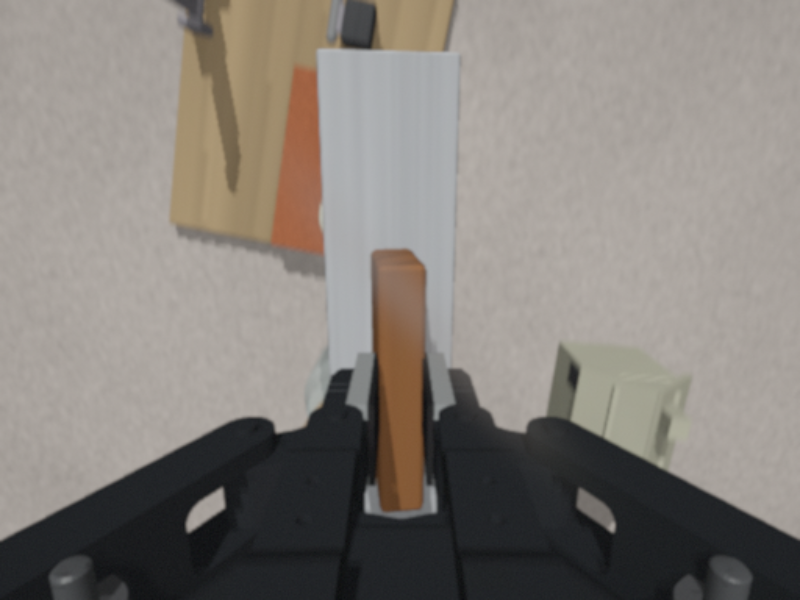

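The tile edge shows clearly from (293,66) to (272,243), and the bed corner is at (171,220). I'll fit the edges subpixel.

```bash
cat > f3.py <<'E'
from fit import *
import pickle
from scipy.optimize import least_squares
A=pickle.load(open('w1.pkl','rb'));B=pickle.load(open('w5.pkl','rb'))
rat=lambda V:(lambda a:a[...,1]/np.maximum(a[...,2],1))(cv2.GaussianBlur(V[0],(3,3),0).astype(float))
def cross(v,th): # first downward crossing
    i=np.where((v[:-1]>=th)&(v[1:]<th))[0]
    return i[0]+(v[i[0]]-th)/(v[i[0]]-v[i[0]+1]) if len(i) else None
obs=[]
ra,rb=rat(A),rat(B)
def add(V,pts,a,b,n):
    pts=np.array(pts); l=np.polyfit(*((pts[:,1],pts[:,0]) if n!='h' else (pts[:,0],pts[:,1])),1)
    r=(pts[:,0]-np.polyval(l,pts[:,1])) if n!='h' else pts[:,1]-np.polyval(l,pts[:,0])
    pts=pts[abs(r)<1.5]; print(n,len(pts),r.std().round(2)); obs.append((V,pts,np.array([a,b],float)))
g=lambda V,r,rows,c0,c1:[(c0+x,i) for i in rows if (x:=cross(r[i,c0:c1],.74)) is not None]
gv=lambda V,r,cols,r0,r1:[(i,r0+x) for i in cols if (x:=cross(r[r0:r1,i],.74)) is not None]
gu=lambda V,r,cols,r0,r1:[(i,r1-1-x) for i in cols if (x:=cross(r[r0:r1,i][::-1],.74)) is not None]
e=[[-10,-118,24],[-10,22,24]]
add(A,g(A,ra,range(212,282,3),214,250),*e,'v')
add(B,g(B,rb,range(48,150,3),165,200),*e,'v')
add(A,gv(A,ra,range(238,255,2),195,225),[-10,22,24],[90,22,24],'h')
add(B,gv(B,rb,range(190,203,2),30,60),[-10,22,24],[90,22,24],'h')
add(B,gu(B,rb,range(180,203,2),140,175),[-10,-118,24],[90,-118,24],'h')
def f(p,ob=None):
    out=[]
    for V,pts,ab in (ob or obs):
        q=proj(tr(pose(*p),ab),*V[1:]);d=q[1]-q[0];n=np.array([-d[1],d[0]])/np.linalg.norm(d)
        out.append((pts-q[0])@n/np.sqrt(len(pts))*3)
    return np.concatenate(out)
r=least_squares(f,[466,235,-.23]);p=r.x;print(p)
for o in obs: print((f(p,[o])*np.sqrt(len(o[1]))/3).round(1)[[0,-1]])
T=pose(*p);print(tr(T,np.array([[-32,-15,12.],[-35,-15,12],[-85,58,26],[11,58,32]])).round(1))
E
python3 f3.py
```

```text
v 24 0.04
v 34 0.06
h 9 0.06
h 5 1.66
h 12 0.04
[ 4.66677603e+02  2.39331086e+02 -2.41367422e-01]
[1.6 1.3]
[-1.2 -1.2]
[0.8 0.8]
[-0.  -0.1]
[-0.6 -0.9]
[[432.  232.4  12. ]
 [429.1 233.1  12. ]
 [398.  316.   26. ]
 [491.2 293.   32. ]]
```

Request:
jog_arm([
  {"fingers": -1,"x": 0,"y": 0,"z": 0,"roll": 0.85},
  {"fingers": -1,"x": 0,"y": 0,"z": 0,"roll": 0.85},
  {"fingers": -1,"x": 0.42,"y": -0.68,"z": 0,"roll": 0},
  {"fingers": -1,"x": 0.42,"y": -0.68,"z": 0,"roll": 0},
  {"fingers": -1,"x": 0.42,"y": -0.68,"z": 0,"roll": 0},
  {"fingers": -1,"x": 0.42,"y": -0.67,"z": 0,"roll": 0},
  {"fingers": -1,"x": 0.42,"y": -0.67,"z": 0,"roll": 0},
  {"fingers": -1,"x": 0,"y": 0,"z": 0.5,"roll": 0},
  {"fingers": -1,"x": 0,"y": 0,"z": 0.8,"roll": 0},
  {"fingers": -1,"x": 0,"y": 0,"z": 0.8,"roll": 0},
  {"fingers": -1,"x": 0,"y": 0,"z": 0.8,"roll": 0},
  {"fingers": -1,"x": 0,"y": 0,"z": 0.8,"roll": 0},
  {"fingers": -1,"x": 0,"y": 0,"z": 0.8,"roll": 0},
  {"fingers": -1,"x": 0,"y": 0,"z": 0.6,"roll": 0},
  {"fingers": -1,"x": 0,"y": 0,"z": 0.4,"roll": 0},
  {"fingers": -1,"x": 0,"y": 0,"z": 0.15,"roll": 0},
  {"fingers": -1,"x": 0,"y": 0,"z": 0,"roll": 0},
])

```text
time_s: 11.45
ee_pos: [426.1, 236.0, 62.6]
tool_rot: [2.481, 1.927, -0.003]
ft_force: [0.9, -0.2, -3.0]
opening: 12.4
grasp_force: 49.6
```

```bash
python3 - <<'E'
from fit import *
import pickle
V=cam('wrist');pickle.dump(V,open('w6.pkl','wb'))
cv2.imwrite('pics/w6.png',cv2.resize(V[0],(800,600)))
E
```

```text
(no output)
```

View pics/w6.png

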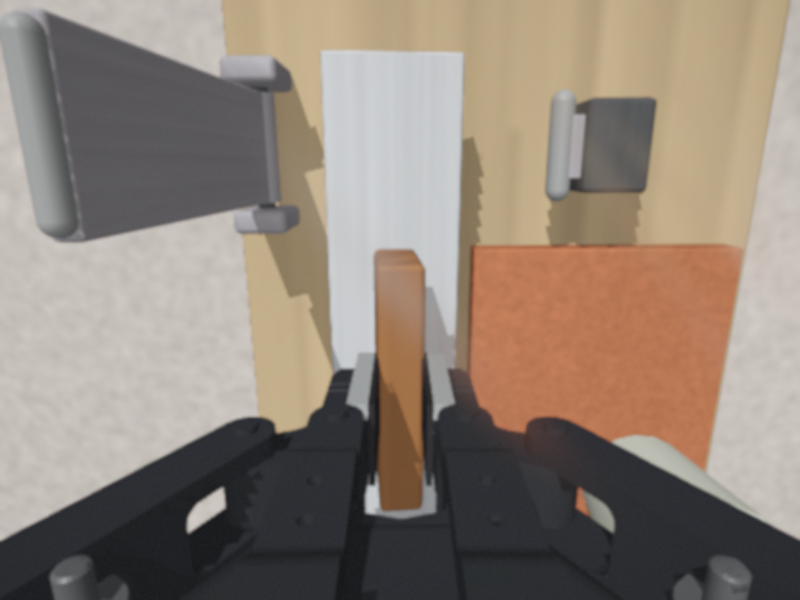

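The plate lies parallel to the tile edge (plate right edge at column ≈460, tile edge ≈471), and its end passes through the keeper's span. Now lowering.

Request:
jog_arm([
  {"fingers": -1,"x": 0,"y": 0,"z": 0.3,"roll": 0},
  {"fingers": -1,"x": 0,"y": 0,"z": 0.1,"roll": 0},
  {"fingers": -1,"x": 0,"y": 0,"z": 0.05,"roll": 0},
  {"fingers": -1,"x": 0,"y": 0,"z": 0,"roll": 0},
])

```text
time_s: 11.9
ee_pos: [426.4, 236.5, 45.2]
tool_rot: [-2.48, -1.928, 0.0]
ft_force: [-0.1, -0.1, -2.7]
opening: 12.5
grasp_force: 49.6
```

Request:
jog_arm([
  {"fingers": -1,"x": 0,"y": 0,"z": 0.08,"roll": 0},
  {"fingers": -1,"x": 0,"y": 0,"z": 0.05,"roll": 0},
  {"fingers": -1,"x": 0,"y": 0,"z": 0,"roll": 0},
])

```text
time_s: 12.2
ee_pos: [425.6, 237.2, 41.0]
tool_rot: [-2.478, -1.927, 0.002]
ft_force: [-5.0, -1.1, 8.7]
opening: 12.3
grasp_force: 50.9
```

Request:
jog_arm([
  {"fingers": -0.4,"x": 0,"y": 0,"z": 0,"roll": 0},
  {"fingers": -0.4,"x": 0,"y": 0,"z": 0,"roll": 0},
  {"fingers": -0.4,"x": 0,"y": 0,"z": 0.15,"roll": 0},
  {"fingers": -0.4,"x": 0,"y": 0,"z": 0.15,"roll": 0},
  {"fingers": -0.4,"x": 0,"y": 0,"z": 0,"roll": 0},
])

```text
time_s: 12.7
ee_pos: [425.9, 236.1, 27.1]
tool_rot: [-2.481, -1.928, 0.003]
ft_force: [0.3, -0.1, 0.9]
opening: 25.7
grasp_force: 0.0
```

Request:
jog_arm([
  {"fingers": -1,"x": 0,"y": 0,"z": 0,"roll": 0},
  {"fingers": -1,"x": 0,"y": 0,"z": 0,"roll": 0},
  {"fingers": -1,"x": 0,"y": 0,"z": 0,"roll": 0},
  {"fingers": -1,"x": 0,"y": 0.1,"z": 0,"roll": 0},
  {"fingers": -1,"x": 0,"y": 0.05,"z": 0,"roll": 0},
  {"fingers": -1,"x": 0,"y": 0,"z": 0,"roll": 0},
], squeeze=25)

```text
time_s: 13.3
ee_pos: [431.5, 235.2, 27.9]
tool_rot: [-2.479, -1.928, 0.003]
ft_force: [-3.2, 0.2, -2.7]
opening: 13.4
grasp_force: 26.3
```

Request:
jog_arm([
  {"fingers": -1,"x": 0,"y": 0.05,"z": 0,"roll": 0},
  {"fingers": -1,"x": 0,"y": 0,"z": 0,"roll": 0},
])

```text
time_s: 13.5
ee_pos: [431.6, 235.0, 27.8]
tool_rot: [-2.476, -1.928, 0.007]
ft_force: [-7.1, 2.3, 1.4]
opening: 13.3
grasp_force: 26.7
```

Request:
jog_arm([
  {"fingers": -1,"x": 0,"y": 0.05,"z": 0,"roll": 0},
  {"fingers": -1,"x": 0,"y": 0.05,"z": 0,"roll": 0},
  {"fingers": -1,"x": 0,"y": 0,"z": 0,"roll": 0},
])

```text
time_s: 13.8
ee_pos: [431.7, 235.0, 27.9]
tool_rot: [-2.471, -1.926, 0.016]
ft_force: [-16.0, 3.8, 11.1]
opening: 13.4
grasp_force: 28.1
```

Request:
jog_arm([
  {"fingers": -1,"x": 0,"y": -0.08,"z": 0,"roll": 0},
  {"fingers": -0.4,"x": 0,"y": 0,"z": 0,"roll": 0},
  {"fingers": -0.4,"x": 0,"y": 0,"z": 0,"roll": 0},
  {"fingers": -0.4,"x": 0,"y": 0,"z": 0,"roll": 0},
])

```text
time_s: 14.2
ee_pos: [436.5, 234.3, 28.6]
tool_rot: [2.481, 1.926, 0.004]
ft_force: [-0.8, -0.1, -0.1]
opening: 25.6
grasp_force: 0.0
```

```bash
python3 - <<'E'
from fit import *
import pickle
V=cam('wrist');pickle.dump(V,open('w7.pkl','wb'))
cv2.imwrite('pics/w7.png',cv2.resize(V[0],(800,600)))
E
```

```text
(no output)
```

View pics/w7.png

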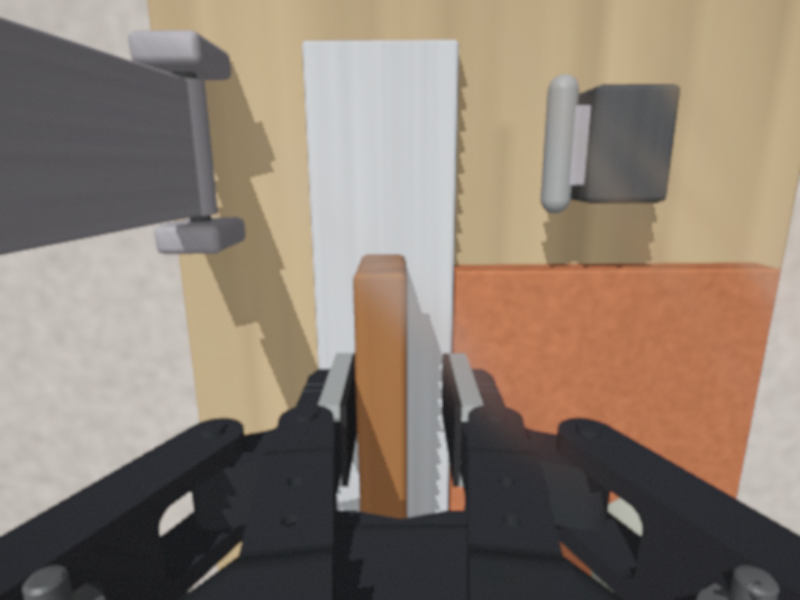

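Flush: plate edge (458,42)→(453,330) meets the tile edge at (455,266). Next I'll check the plate's end position relative to the tile corner.

```bash
python3 - <<'E'
from fit import *
import pickle
V=pickle.load(open('w7.pkl','rb'));s=.64
a=-.241;Rj=np.array([[np.cos(a),np.sin(a)],[-np.sin(a),np.cos(a)]])
c=ray(np.array([455,266])*s,24,*V[1:])[:2]
def J(u,v,z): return (Rj@(ray(np.array([u,v])*s,z,*V[1:])[:2]-c)+[-10,22]).round(1)
print('plate far R,L',J(458,42,20),J(304,42,20),'edge mid',J(455,250,20),'rib top far',J(357,275,50),J(406,275,50),'tile R corner',J(778,268,24),'hinge cheek',J(205,32,38),J(215,218,38))
# world jig origin from this image
q=c-Rj.T@np.array([-10,22]);print('jig origin',q)
T=pose(*q,a);print(tr(T,np.array([[-85,58,26.],[11,58,32]])).round(1))
k=optics.spot_in('keeper_end','wrist');print([(w(d['position'],*V[2:]).round(),d['confidence']) for d in k])
for n in('scene','top'):
    v=cam(n)
    for Q in('keeper_end','keeper'):print(n,Q,[(w(d['position'],*v[2:]).round(),round(d['confidence'],2)) for d in optics.spot_in(Q,n)])
E
```

```text
plate far R,L [-10.   85.2] [-53.2  85.6] edge mid [-9.6 26.3] rib top far [-37.7  25.1] [-25.3  25. ] tile R corner [89.  20.5] hinge cheek [-74.4  84.1] [-76.7  38.6]
jig origin [466.0049247  238.69699898]
[[397.3 315.3  26. ]
 [490.5 292.4  32. ]]
[(array([396., 317.,  74.]), 0.66)]
scene keeper_end []
scene keeper []
top keeper_end []
top keeper []
```

Request:
jog_arm([
  {"fingers": -0.4,"x": 0,"y": -0.04,"z": 0,"roll": 0},
  {"fingers": -0.4,"x": 0,"y": 0,"z": -0.3,"roll": 0},
  {"fingers": -0.4,"x": 0,"y": 0,"z": -0.7,"roll": 0},
  {"fingers": -0.4,"x": 0,"y": 0,"z": -0.8,"roll": 0},
  {"fingers": -1,"x": 0,"y": 0,"z": -0.8,"roll": 0},
  {"fingers": -1,"x": 0,"y": 0,"z": -0.8,"roll": 0},
  {"fingers": -1,"x": 0,"y": 0,"z": -0.7,"roll": 0},
  {"fingers": -1,"x": 0.34,"y": -0.6,"z": 0,"roll": 0},
  {"fingers": -1,"x": 0.34,"y": -0.6,"z": 0,"roll": 0},
  {"fingers": -1,"x": 0.34,"y": -0.6,"z": 0,"roll": 0},
  {"fingers": -1,"x": 0.34,"y": -0.6,"z": 0,"roll": 0},
  {"fingers": -1,"x": 0.34,"y": -0.6,"z": 0,"roll": 0},
  {"fingers": -1,"x": 0,"y": 0,"z": 0,"roll": 0},
])

```text
time_s: 15.9
ee_pos: [331.1, 332.9, 192.7]
tool_rot: [-2.473, -1.935, -0.0]
ft_force: [-0.4, 1.2, 0.5]
opening: 0.0
grasp_force: 0.0
```

```bash
python3 - <<'E'
from fit import *
import pickle
V=pickle.load(open('w6.pkl','rb'));J=pose(466,238.7,-.241)
for th in (1.6,1.7,1.8,1.9,1.95):
    r=100;P=np.array([[-85+r*np.cos(th)-3*np.sin(th),y,26+r*np.sin(th)+3*np.cos(th)] for y in (76,40)])
    print(th,(proj(tr(J,P),*V[1:])*800/512).round().tolist())
o=env.get_obs();print(np.linalg.inv(J)@np.r_[o['ee_pos'],1],o['opening'])
E
```

```text
1.6 [[26.0, -9.0], [71.0, 239.0]]
1.7 [[-36.0, -6.0], [15.0, 238.0]]
1.8 [[-89.0, -1.0], [-33.0, 237.0]]
1.9 [[-131.0, 6.0], [-72.0, 235.0]]
1.95 [[-147.0, 10.0], [-88.0, 234.0]]
[-153.45209931   59.27253277  192.71780043    1.        ] 0.02819863323830828
```

Request:
jog_arm([
  {"fingers": -1,"x": 0,"y": 0,"z": 0.7,"roll": 0},
  {"fingers": -1,"x": 0,"y": 0,"z": 0.7,"roll": 0},
  {"fingers": -1,"x": 0,"y": 0,"z": 0.7,"roll": 0},
  {"fingers": -1,"x": 0,"y": 0.4,"z": 0,"roll": 0},
  {"fingers": -1,"x": 0,"y": 0.4,"z": 0,"roll": 0},
  {"fingers": -1,"x": 0,"y": 0.37,"z": 0,"roll": 0},
  {"fingers": -1,"x": 0,"y": 0.33,"z": 0,"roll": 0},
  {"fingers": -1,"x": 0,"y": 0.34,"z": 0,"roll": 0},
  {"fingers": -1,"x": 0,"y": 0.3,"z": 0.12,"roll": 0},
  {"fingers": -1,"x": 0,"y": 0.3,"z": 0.12,"roll": 0},
  {"fingers": -1,"x": 0,"y": 0,"z": 0,"roll": 0},
])

```text
time_s: 17.0
ee_pos: [430.1, 305.3, 97.9]
tool_rot: [2.482, 1.925, -0.0]
ft_force: [0.6, 0.1, 1.1]
opening: -0.2
grasp_force: 0.0
```

```bash
python3 - <<'E'
from fit import *
J=pose(466,238.7,-.241);o=env.get_obs();print((np.linalg.inv(J)@np.r_[o['ee_pos'],1]).round(1),o['ft_force'],o['time_s'])
E
```

```text
[-50.7  56.1  97.9   1. ] [0.5970558  0.06906314 1.14950636] 17.0
```

Request:
jog_arm([
  {"fingers": -1,"x": 0.02,"y": 0.18,"z": 0.18,"roll": 0},
  {"fingers": -1,"x": 0.02,"y": 0.18,"z": 0.2,"roll": 0},
  {"fingers": -1,"x": 0,"y": 0.17,"z": 0.26,"roll": 0},
  {"fingers": -1,"x": 0,"y": 0.17,"z": 0.26,"roll": 0},
  {"fingers": -1,"x": 0,"y": 0.08,"z": 0.2,"roll": 0},
  {"fingers": -1,"x": 0,"y": 0.06,"z": 0.2,"roll": 0},
  {"fingers": -1,"x": 0,"y": 0,"z": 0,"roll": 0},
])

```text
time_s: 17.7
ee_pos: [461.2, 298.8, 45.2]
tool_rot: [2.481, 1.927, -0.003]
ft_force: [0.8, -0.1, 1.1]
opening: 0.1
grasp_force: 0.4
```

```bash
python3 - <<'E'
from fit import *
J=pose(466,238.7,-.241);o=env.get_obs();print((np.linalg.inv(J)@np.r_[o['ee_pos'],1]).round(1))
for n in('wrist','scene','top'):
    v=cam(n)
    for Q in('keeper_end','keeper'):print(n,Q,[((np.linalg.inv(J)@np.r_[w(d['position'],*v[2:]),1]).round()[:3],round(d['confidence'],2)) for d in optics.spot_in(Q,n)])
    if n=='wrist': cv2.imwrite('pics/w8.png',cv2.resize(v[0],(800,600)))
E
```

```text
[-19.   57.2  45.2   1. ]
wrist keeper_end [(array([-46.,  61.,  41.]), 0.69)]
wrist keeper [(array([-45.,  59.,  42.]), 0.65)]
scene keeper_end [(array([-42.,  54.,  43.]), 0.57)]
scene keeper [(array([-43.,  55.,  41.]), 0.64)]
top keeper_end [(array([-51.,  51.,  34.]), 0.59)]
top keeper [(array([-51.,  54.,  31.]), 0.77), (array([  72., -225.,   87.]), 0.26)]
```

View pics/w8.png

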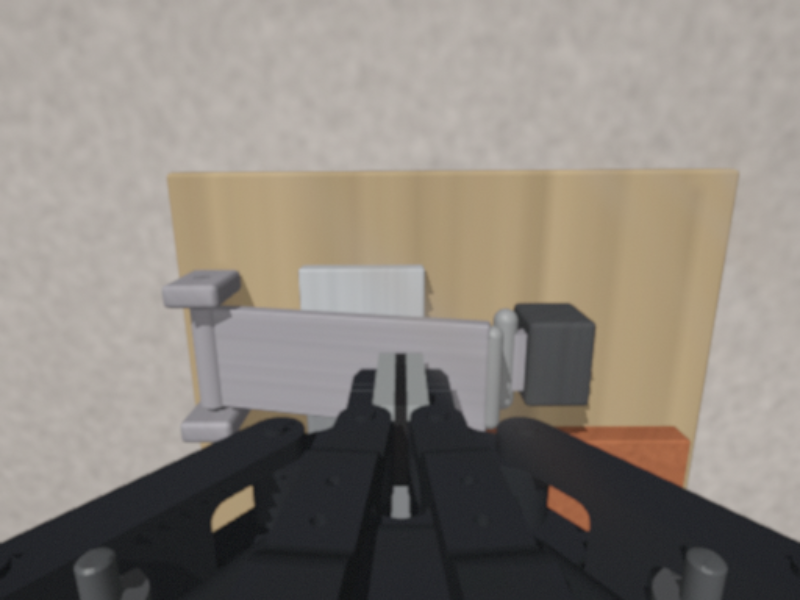

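The flap (205–495, 310–430) is under the fingers and nearly down, with the catch at (506,355). The straightedge passes through beneath it. Pressing down now.

Request:
jog_arm([
  {"fingers": -1,"x": 0,"y": 0.1,"z": 0.1,"roll": 0},
  {"fingers": -1,"x": 0,"y": 0.06,"z": 0.1,"roll": 0},
  {"fingers": -1,"x": 0,"y": 0,"z": 0.1,"roll": 0},
  {"fingers": -1,"x": 0,"y": 0,"z": 0.1,"roll": 0},
  {"fingers": -1,"x": 0,"y": 0,"z": 0,"roll": 0},
])

```text
time_s: 18.65
ee_pos: [468.3, 297.8, 30.1]
tool_rot: [2.48, 1.927, 0.001]
ft_force: [-0.1, 0.5, -0.2]
opening: -0.0
grasp_force: 0.0
```

Request:
jog_arm([
  {"fingers": -1,"x": 0,"y": 0,"z": 0.06,"roll": 0},
  {"fingers": -1,"x": 0,"y": 0,"z": 0.05,"roll": 0},
  {"fingers": -1,"x": 0,"y": 0,"z": 0,"roll": 0},
])

```text
time_s: 18.95
ee_pos: [468.5, 298.0, 28.3]
tool_rot: [-2.48, -1.926, -0.001]
ft_force: [-4.8, -3.2, 20.6]
opening: -0.2
grasp_force: 10.2
```

Request:
jog_arm([
  {"fingers": -1,"x": 0,"y": 0,"z": -0.3,"roll": 0},
  {"fingers": -1,"x": 0,"y": 0,"z": -0.6,"roll": 0},
  {"fingers": -1,"x": 0,"y": 0,"z": -0.8,"roll": 0},
  {"fingers": -1,"x": 0,"y": 0,"z": -0.8,"roll": 0},
  {"fingers": -1,"x": -0.4,"y": 0,"z": -0.8,"roll": 0},
  {"fingers": -1,"x": -0.8,"y": 0,"z": 0,"roll": 0},
  {"fingers": -1,"x": -0.8,"y": 0,"z": 0,"roll": 0},
  {"fingers": -1,"x": 0,"y": 0,"z": 0,"roll": 0},
])

```text
time_s: 19.75
ee_pos: [447.2, 215.6, 158.2]
tool_rot: [2.486, 1.92, -0.003]
ft_force: [0.3, 0.5, 0.4]
opening: 0.2
grasp_force: 0.0
```

```bash
python3 - <<'E'
from fit import *
import pickle
J=pose(466,238.7,-.241)
for n in('wrist','scene','top'):
    v=cam(n)
    if n=='wrist': pickle.dump(v,open('w9.pkl','wb'));cv2.imwrite('pics/w9.png',cv2.resize(v[0],(800,600)));W=v
    for Q in('keeper','straightedge','glaze_cup','clay_house','brush_jar'):print(n,Q,[((np.linalg.inv(J)@np.r_[w(d['position'],*v[2:]),1]).round()[:3],w(d['position'],*v[2:]).round(),round(d['confidence'],2)) for d in optics.spot_in(Q,n)][:3])
K,R,t=W[1:]
# tile/plate edge: colour profile across the edge on jig lines
im=cv2.GaussianBlur(W[0],(3,3),0)
for y in (-30,-15,0,15,21,27,35,82):
    row=[]
    for x in range(-16,-4):
        u=proj(tr(J,np.array([[x,y,20. if y>22 else 24.]])),K,R,t)[0]
        row.append('%d/%d/%d'%tuple(im[int(round(u[1])),int(round(u[0]))]) if 0<=u[0]<511 and 0<=u[1]<383 else '-')
    print(y,row)
E
```

```text
wrist keeper [(array([-38.,  57.,  35.]), array([442., 304.,  35.]), 0.57)]
wrist straightedge [(array([-31., -10.,  26.]), array([434., 237.,  26.]), 0.6), (array([-39.,  58.,  34.]), array([442., 304.,  34.]), 0.5)]
wrist glaze_cup [(array([ 63., -87.,  55.]), array([506., 139.,  55.]), 0.92)]
wrist clay_house [(array([ 265., -200.,    6.]), array([676., -19.,   6.]), 0.64)]
wrist brush_jar [(array([  94., -197.,    9.]), array([510.,  25.,   9.]), 0.55)]
scene keeper [(array([-34.,  59.,  31.]), array([447., 304.,  31.]), 0.52)]
scene straightedge [(array([ -59., -633.,   41.]), array([ 258., -362.,   41.]), 0.79), (array([-28., -37.,  20.]), array([430., 210.,  20.]), 0.74), (array([ 360., -523.,   38.]), array([ 691., -355.,   38.]), 0.66)]
scene glaze_cup [(array([ 58., -68.,  56.]), array([506., 159.,  56.]), 0.73)]
scene clay_house [(array([ 312., -211.,   89.]), array([719., -41.,  89.]), 0.73)]
scene brush_jar [(array([  92., -232.,   79.]), array([500.,  -9.,  79.]), 0.86), (array([ 313., -208.,   89.]), array([721., -38.,  89.]), 0.64)]
top keeper []
top straightedge [(ar
[... 1169 characters left out ...]
189/187/184', '192/190/187', '192/190/187', '185/183/181', '160/161/167', '121/131/158', '87/111/159', '74/105/164', '75/107/165', '76/108/167', '76/109/168']
27 ['189/187/184', '190/188/185', '192/190/187', '192/190/187', '185/183/181', '161/162/162', '123/131/137', '91/109/121', '79/103/118', '79/104/118', '79/104/119', '79/104/119']
35 ['139/137/135', '141/138/136', '141/139/137', '142/139/137', '136/135/133', '121/124/125', '100/111/119', '84/104/117', '79/103/118', '79/104/120', '79/104/119', '79/104/120']
82 ['191/189/186', '192/190/187', '192/190/187', '192/190/187', '188/186/183', '173/171/170', '142/147/151', '105/133/151', '111/144/163', '116/149/168', '117/150/169', '117/150/169']
```

The keeper stays shut, the plate's edge meets the tile with no gap along its length, and the bystanders haven't moved. Handing in.

```bash
python3 -c "
from plant import ticket;print(ticket.hand_in())"
```

```text
the job is handed in; nothing more can be done
None
```

The straightedge lies flush along the tile with its end through under the keeper, the keeper stayed shut after I lifted off, the cup, house and jar did not move, and I handed the job in at about 20 s; no verdict came back.

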